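Find which way the spice jar's cap undoes and hold it off

TASK

Open the spice jar that is clamped on the round board: its orange twist cap may be an ordinary or a reverse-thread one, so try it one way and, if it stops after a little and will not come up, the other way until it is free. Lift the cap off and finish still holding it in the gripper, level and still, about 10 cm above the middle of the white saucer, so that any crumbs fall there. Leave the saucer, cans, chilli and garlic clove where they are.

Things in the scene. Friction and masses are not known exactly. Their poses are not given: they have to be found in the camera images.
- cap: Ribbed round orange twist cap, 54 mm across, 36 mm high, 45 g. Origin: centre of its underside; z up. Hollow: its 18 mm deep skirt hides two lugs that sit under ledges on the jar's neck. Nothing shows which way it undoes, and that differs from start to start: anticlockwise or clockwise from above. It lies loose on the neck with 1 to 2 mm of play and does not climb as it turns.
- cap_top (a point): Centre of the cap's top, 36 mm above the cap's origin, with a thin white bar along the cap's x axis, at first within 6 degrees of the jar's x axis. Wrong way: hard stop 13 to 23 degrees from the jar's x axis, still locked (lifts 1 to 3 mm; more twist slips in the grip). Right way: turns easily, free beyond 45 degrees (50 to be sure), stops at about 75; then lift straight up.
- jar: Glass spice jar, 60 mm across, with a paper label, fixed in a dark steel clamp foot 88 mm across with three prongs, on the board. Origin: centre of the foot's underside, on the board's top; z up. Shoulder at 87 mm; the closed cap's origin is at 90 mm and its top at 126 mm. The x axis is where the cap's white bar lies when closed.
- jar_neck (a point): Centre of the jar's neck end, 108 mm above the jar's origin, hidden in the cap. The cap must rise 18 mm to clear it.
- saucer: Small white ceramic saucer, 104 mm across, 14 mm high, loose on the board, 180 g. Origin: centre of its underside. Jar and saucer may be either way round (one on the left, one on the right).
- board: Round light wood board, 430 mm across, 18 mm thick, fixed on the worktop. Origin: centre of its underside, on the worktop.
- can_dark: Food can with a dark sleeve, 74 mm across and 102 mm high, standing on the worktop to the left (+y). Origin: centre of its underside. A bystander.
- can_red: Food can with a red sleeve, 74 mm across and 102 mm high, standing on the worktop to the right (-y). Origin: centre of its underside. A bystander.
- chilli: Red chilli pepper, about 110 mm long and 23 mm high, lying on the far part of the board. Origin: near its middle, on the board's top. A bystander.
- garlic: Pinkish garlic clove, about 38 mm long and 22 mm high, lying on the near part of the board. Origin: its underside's centre. A bystander.
Things that resemble listed ones, but are neither listed nor needed, are in the scene too. Several things have the shape of the saucer; the one meant has the colours described above.

How it is judged (in metres and radians):
On the way, in this order (a step that is already met when the one before it is completed fails the run):
1. the cap is twisted free, past 34 degrees, while still down on the neck (angle between the x axis of cap and the x axis of jar, either way round above 0.6 rad and z of cap in the frame of jar below 0.1 m), for 0.05 s.
2. the cap is lifted off the neck in the gripper (z of cap in the frame of jar above 0.115 m and contact force between the fingers and cap above 0.5 N), for 0.1 s.
At the end, for the whole second after the job is handed in: The gripper still holds the cap, right way up within 15 degrees and still, its centre within 35 mm of the saucer's centre seen from above and its underside 50 to 170 mm above the saucer's underside, touching neither jar nor saucer; the saucer is within 30 mm of where it began (contact force between the fingers and cap above 0.5 N and horizontal distance between cap and saucer below 0.035 m and z of cap in the frame of saucer between 0.05 and 0.17 m and angle between cap's own z axis and vertical below 0.26 rad and linear speed of cap below 0.03 m/s and contact force between cap and jar below 0.05 N and contact force between cap and saucer below 0.05 N and distance of saucer from where it was at the start of the episode below 0.03 m); the arm keeps its last pose, push and grip.
It fails at once if the dark can is pushed away or knocked over (distance of can_dark from where it was at the start of the episode above 0.03 m or angle between can_dark's own z axis and vertical above 0.5 rad).
It fails at once if the red can is pushed away or knocked over (distance of can_red from where it was at the start of the episode above 0.03 m or angle between can_red's own z axis and vertical above 0.5 rad).
It fails at once if the chilli is pushed away or knocked over (distance of chilli from where it was at the start of the episode above 0.03 m or angle between chilli's own z axis and vertical above 0.5 rad).
It fails at once if the garlic clove is pushed away or knocked over (distance of garlic from where it was at the start of the episode above 0.03 m or angle between garlic's own z axis and vertical above 0.5 rad).
It fails at once if the saucer is pushed away or knocked over (distance of saucer from where it was at the start of the episode above 0.03 m or angle between saucer's own z axis and vertical above 0.5 rad).
It also fails if it takes over 45 s, if anything falls off the work surface, if the arm or the gripper's body presses on something with over 40 N, if the wrist force passes 120 N, or if a joint passes its speed limit or range.

ROBOT

A 6-joint arm with a two-finger parallel gripper is mounted at the origin on the work surface. World frame = base frame: x ahead of the robot, y to its left, z up, the work surface at z = 0. Lengths are in mm, angles in rad, forces in N, time in s.
With the tool pointing down it reaches from about 325 to 875 mm from the base axis. Payload 4.4 kg.
Tool frame: the origin (TCP) lies on the centre line of the jaws, within the pads' length; the fingertips stand 19 mm ahead of it and the grasp point (between the pads) is the TCP; z points along the fingers, y is the line along which they close (so a half turn about z gives the same grasp; the last joint's range is limited). The gripper opens to 85 mm and grips with 20 to 120 N. Pads are 22 mm wide; open, the fingers measure 114 mm over their backs; the gripper's body (76 mm by 85 mm) begins 54 mm behind the grasp point. The pads swing forward as they close: fully open they stand 13 mm farther back than shut.
Start: joints at [-1.298, 0.207, 1.542, -0, 1.393, -0.15], TCP at [235.92, -524.375, 250.282] pointing down, gripper open.
Joint ranges: [-2.73, 2.73], [-0.86, 2.22], [0.23, 2.46], [-1.11, 4.25], [0.08, 2.63], [-2.82, 2.82]. Speed limits (rad/s): [2.79, 2.79, 3.14, 3.14, 3.14, 3.14].

INTERFACE

Orientations are given as [roll, pitch, yaw] about the fixed x, y, z axes, in that order (R = Rz(yaw) Ry(pitch) Rx(roll)).
In Python, from bench import robot, optics gives the robot as it stands.
- The arm moves only by the shell command python3 -m handwheel 'ROWS'. ROWS is JSON, a list of rows, each a list of 5 numbers: the closure, from -1 (fully open) to 1 (shut), then the shift along the tool's x, y, z normalised to -1 to 1, where 1 is 75 cm, then the turn about the tool's z normalised to -1 to 1, where 1 is 180 degrees. In form: [[jaw, x, y, z, twist], ...]. A call has exactly 8 rows; each row is the pose to reach, as a shift and turn from the pose commanded when the call began, along the tool's axes at that moment, turning the shorter way round; what a row does not reach only later rows make up. A row lasts 1/12 s, in which the tool goes at most 41.7 mm and 7.16 degrees, less where a joint would pass 70% of its speed; a pose out of reach is approached as far as the arm can. A call with a number of a shift or a turn outside -1 to 1 is refused whole. A call with a gripper value outside its range is refused whole. The fingers move at their own pace and stop on an object; the grip force is fixed at half the most. Time passes only in rows, so rows that repeat a pose let the fingers close, or fill a call up. It gives the time, the measured TCP pose, the force, the opening and the grip force at its end, in the units of the state.
- robot.read_state(): the state, without advancing time (a new reading comes with each control period).
- optics.get_image(name): name is "side" or "top"; returns a dict with "frame" (480x640x3 uint8, red, green, blue), "intrinsics" (3x3 intrinsics, pixels), "R" (3x3) and "t" (3): a world point X has camera coordinates R X + t. Camera axes: x right, y down, z forward; pixel columns grow to the right and rows downward; lengths in mm; the calibration is good to about 2 mm. A picture is of the moment at which its call begins. There is no depth.
- robot.hand_in(): hands the job in; it is judged then, once.
The state is a dict: "clock": time; "joint_pos": joint angles; "joint_vel": joint speeds; "joint_torque": joint torques, N m; "tool_pos": TCP position; "ee_rot": TCP orientation; "contact_force": force on the tool from outside, world axes, zero at the start; "moment": the same for the moment, N m; "finger_gap": finger opening in mm; "gripper_force": force on a finger pad.
Only numpy, scipy, OpenCV 4.12 (cv2) and the standard library are available. Lean on these libraries where they do the work, as an engineer would, in place of code of your own. Each camera call takes 0.05 s, during which the arm holds its last target. There are 200 camera calls.

## Working session

There is one attempt and no reset: what is moved stays moved. The work goes in short steps, Python scripts to look and compute and a shell command to move; the robot and the scene stay as the last step left them, time stands still between calls to the robot, and variables do not carry over. Pictures are saved under pics/ and viewed, at most 10 in all, crops included, and the job is handed in when it is done.

```bash
mkdir -p pics
cat > h.py <<'E'
import numpy as np, cv2
from bench import robot, optics
def shot(n,name=None):
    d=optics.get_image(n)
    if name: cv2.imwrite(f'pics/{name}.png',d['frame'][:,:,::-1])
    return d
def ray(d,uv,z):
    K,R,t=(np.array(d[k],float) for k in('intrinsics','R','t'))
    v=R.T@np.linalg.solve(K,[uv[0],uv[1],1.]); c=-R.T@t
    return c+v*(z-c[2])/v[2]
def proj(d,X):
    K,R,t=(np.array(d[k],float) for k in('intrinsics','R','t'))
    p=K@(R@np.array(X,float)+t); return p[:2]/p[2]
E
python3 - <<'E'
from h import *
a=shot('top','top0');b=shot('side','side0')
for d in(a,b): print(-np.array(d['R']).T@d['t'], np.array(d['R'])[2])
print(robot.read_state())
E
```

```text
[ 348.12248881  -57.23378201 1244.41691383] [ 0.13518933  0.02167935 -0.99058258]
[ 319.58848083  776.7160177  1082.12052145] [ 0.15625758 -0.63343686 -0.7578531 ]
{'clock': 0.1, 'joint_pos': array([-1.29847516e+00,  2.07386979e-01,  1.54282847e+00,  2.12798501e-05,
        1.39348269e+00, -1.50497253e-01]), 'joint_vel': array([ 0.00146018, -0.00238446, -0.00166794, -0.00238511,  0.00022189,
       -0.00228159]), 'joint_torque': array([-2.21670589e-04, -3.84089756e+01, -2.92546695e+01, -1.57382387e-04,
        4.86834120e-03,  2.30353140e-05]), 'tool_pos': array([ 235.76229209, -523.73570921,  249.20394339]), 'ee_rot': array([-3.13951411e+00, -3.36376168e-04,  4.22814294e-01]), 'contact_force': array([-0.12310496,  1.38918997, -0.30154895]), 'moment': array([-0.01766287, -0.02960857, -0.04028282]), 'gripper_force': 0.0, 'finger_gap': 85.44405723453626}
```

View pics/top0.png

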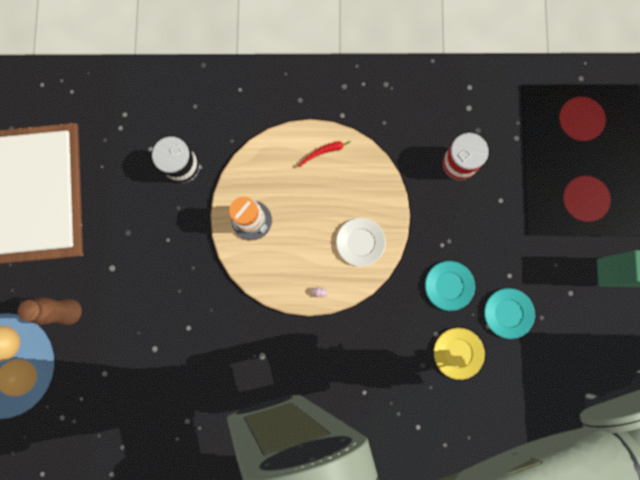

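View pics/side0.png

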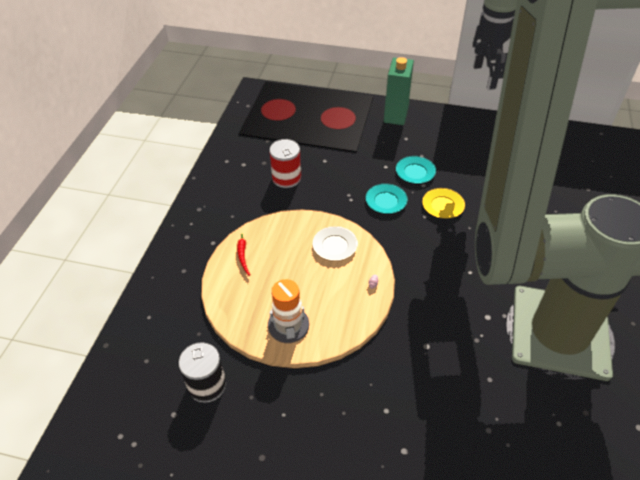

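The top view shows the orange cap at (244,211) and the dark can at (172,155). The red can is at (467,152), the chilli at (322,153) and the garlic at (317,292). Four things have the saucer's shape: white (360,242), teal (450,286), teal (510,314) and yellow (459,353). Only the one at (360,242) is white and on the board, so I'll confirm that in a crop while measuring.

```bash
cat >> h.py <<'E'
def cap(d,z=144):
    """orange cap top: ellipse from orange+bar blob's bright top; bar from white pixels inside"""
    hsv=cv2.cvtColor(d['frame'],cv2.COLOR_RGB2HSV)
    return cv2.inRange(hsv,(6,170,120),(18,255,255)),hsv
E
python3 - <<'E'
from h import *
a=shot('top');b=shot('side')
crop=a['frame'][170:290,200:400,::-1]; c1=cv2.resize(crop,(800,480),interpolation=cv2.INTER_CUBIC)
cv2.imwrite('pics/crop1.png',c1)
for d,n in((a,'top'),(b,'side')):
    m,hsv=cap(d)
    nn,l,s,c=cv2.connectedComponentsWithStats(m)
    for i in range(1,nn):
        if s[i,4]>60: print(n,'or',s[i],c[i],ray(d,c[i],144))
    w=cv2.inRange(hsv,(0,0,150),(180,60,255))
    nn,l,s,c=cv2.connectedComponentsWithStats(w)
    for i in range(1,nn):
        if 15<s[i,4]<3000: print(n,'wh',s[i],c[i].round(1),ray(d,c[i],32).round(),ray(d,c[i],144).round())
E
```

```text
top or [230 198  27  27 397] [243.64483627 211.43324937] [551.9134643 121.9328393 144.       ]
top wh [ 452  133   36   36 1031] [469.5 150.7] [ 706. -345.   32.] [ 673. -318.  144.]
top wh [ 152  137   37   35 1011] [170.3 154.1] [699. 303.  32.] [667. 270. 144.]
top wh [178 153  19  26 121] [190.6 168.3] [667. 258.  32.] [638. 229. 144.]
top wh [462 172  13   5  25] [467.1 174.4] [ 654. -338.   32.] [ 626. -312.  144.]
top wh [233 200  34  33 249] [256.6 221.2] [552. 112.  32.] [533.  96. 144.]
top wh [236 202  14  16  53] [242.3 209.7] [577. 143.  32.] [555. 125. 144.]
top wh [ 336  217   50   50 1945] [360.4 241.6] [ 508. -109.   32.] [ 493. -104.  144.]
top wh [310 287  18  10 127] [319.1 291.9] [402. -23.  32.] [397. -26. 144.]
top wh [  0 325  21  32  57] [ 14.2 336.9] [305. 616.  32.] [309. 554. 144.]
top wh [622 413  18   9  92] [631.7 417.7] [ 152. -653.   32.] [ 170. -598.  144.]
top wh [625 422  15   8  73] [633.  425.9] [ 136. -655.   32.] [ 156. -600.  144.]
top wh [ 517  439  122   41 2755] [590.  465.2] [  60. -565.   32.] [  86. -518.  144.]
top wh [ 285  442   92   
[... 753 characters left out ...]
[371 274   7   7  38] [374.2 277.6] [403. -32.  32.] [394.  54. 144.]
side wh [279 283  13  13  44] [285.  289.3] [587.  43.  32.] [558. 121. 144.]
side wh [ 514  286   30   76 1388] [524.5 319.7] [80.  7. 32.] [105.  89. 144.]
side wh [273 301  31  17 142] [288.7 310.6] [564.  95.  32.] [538. 168. 144.]
side wh [507 306   6  26 109] [509.6 320.3] [110.  15.  32.] [132.  96. 144.]
side wh [274 314  28  12  95] [287.4 321.9] [559. 123.  32.] [533. 193. 144.]
side wh [591 318  23  59 895] [602.1 350.8] [-72.  47.  32.] [-30. 125. 144.]
side wh [ 179  343   40   35 1106] [198.6 359.9] [707. 249.  32.] [666. 305. 144.]
side wh [188 374  36  21 132] [207.6 388.6] [668. 304.  32.] [630. 354. 144.]
```

View pics/crop1.png

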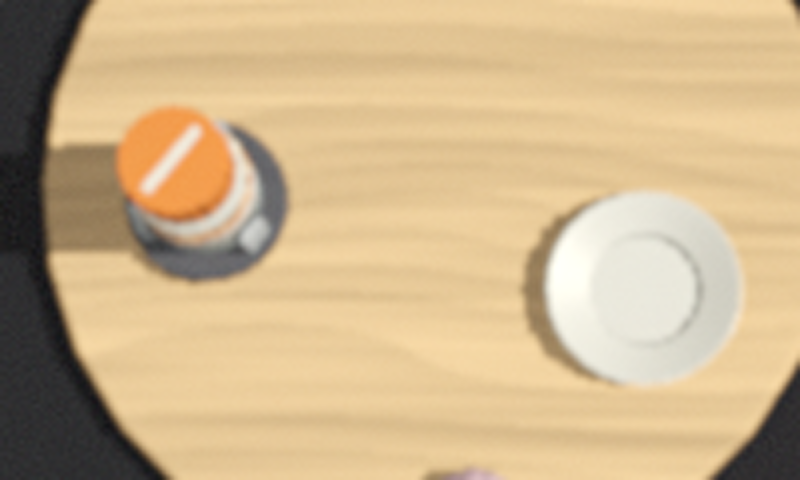

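The crop confirms it: the orange cap with its white bar is on the left at about (243.7,210) full-frame, and the white saucer is at (360.4,241.6). The cap is near (556,123) with the bar at about -39°, and the saucer is near (509,-110). I'm moving above the cap now.

```bash
python3 -m handwheel '[[-1,0.041,-0.034,0,-0.03],[-1,0.082,-0.068,0,-0.06],[-1,0.123,-0.102,0,-0.09],[-1,0.165,-0.136,0,-0.12],[-1,0.206,-0.170,0,-0.15],[-1,0.247,-0.203,0,-0.18],[-1,0.288,-0.237,0,-0.2],[-1,0.329,-0.271,0,-0.2]]'
cat >> h.py <<'E'
from scipy.spatial.transform import Rotation as Ro
def go(p,yaw=None):
    s=robot.read_state(); T=Ro.from_euler('xyz',s['ee_rot'])
    d=T.inv().apply(np.array(p,float)-s['tool_pos'])
    print(s['clock'],s['tool_pos'].round(1),np.degrees(s['ee_rot']).round(1),'j6',s['joint_pos'][5].round(2),'rows xyz',(d/750).round(4), 'dist',np.linalg.norm(d).round(1), 'twist', None if yaw is None else (np.degrees(s['ee_rot'][2])-yaw)/180)
E
python3 -c "
from h import *
go([556,123,250],60)"
```

```text
clock: 0.87
tool_pos: [377.9, -235.9, 250.3]
ee_rot: [3.141, -0.0, 1.053]
contact_force: [0.8, -0.5, -0.8]
finger_gap: 85.5
gripper_force: 0.0
0.8667 [ 377.9 -235.9  250.3] [180.   -0.   60.3] j6 -0.23 rows xyz [ 5.333e-01 -3.060e-02  4.000e-04] dist 400.7 twist 0.0017526087676260084
```

```bash
python3 -m handwheel '[[-1,0.053,-0.003,0,0],[-1,0.106,-0.006,0,0],[-1,0.16,-0.009,0,0],[-1,0.213,-0.012,0,0],[-1,0.266,-0.015,0,0],[-1,0.32,-0.018,0,0],[-1,0.373,-0.021,0,0],[-1,0.427,-0.025,0,0]]' >/dev/null
python3 -m handwheel '[[-1,0.04,-0.002,0,0],[-1,0.07,-0.004,0,0],[-1,0.09,-0.005,0,0],[-1,0.105,-0.006,0,0],[-1,0.107,-0.006,0,0],[-1,0.107,-0.006,0,0],[-1,0.107,-0.006,0,0],[-1,0.107,-0.006,0,0]]'
python3 -c "
from h import *
go([556,123,128],60)
a=shot('top');b=shot('side')
c=np.hstack([cv2.resize(a['frame'][140:280,170:310],(400,400)),cv2.resize(b['frame'][190:330,220:360],(400,400))])
cv2.imwrite('pics/c2.png',c[:,:,::-1])"
```

```text
clock: 2.2
tool_pos: [555.9, 120.1, 250.3]
ee_rot: [-3.141, 0.001, 1.049]
contact_force: [0.4, -0.3, -0.6]
finger_gap: 85.4
gripper_force: 0.0
2.2 [555.9 120.1 250.3] [-180.     0.    60.1] j6 0.58 rows xyz [ 0.0034 -0.0018  0.163 ] dist 122.3 twist 0.000713152864607104
```

View pics/c2.png

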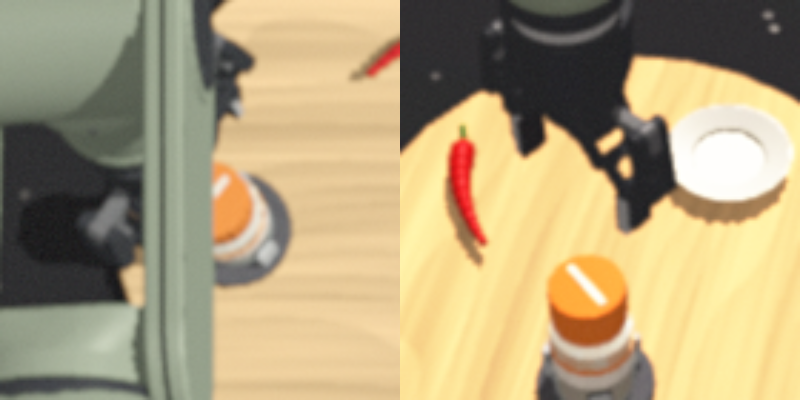

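The view shows the open fingers straddling the cap's axis. In the right half (side view) the cap top is at about crop (588,287), which agrees with (556,123). I'm descending to TCP z≈131 and closing.

```bash
python3 -m handwheel '[[-1,0.0034,-0.0018,0.03,0],[-1,0.0034,-0.0018,0.06,0],[-1,0.0034,-0.0018,0.09,0],[-1,0.0034,-0.0018,0.115,0],[-1,0.0034,-0.0018,0.135,0],[-1,0.0034,-0.0018,0.15,0],[-1,0.0034,-0.0018,0.159,0],[-1,0.0034,-0.0018,0.159,0]]'
python3 -m handwheel '[[0,0,0,0,0],[0.3,0,0,0,0],[1,0,0,0,0],[1,0,0,0,0],[1,0,0,0,0],[1,0,0,0,0],[1,0,0,0,0],[1,0,0,0,0]]'
python3 -c "
from h import *
go([556,123,131],60)
a=shot('top');b=shot('side')
c=np.hstack([cv2.resize(a['frame'][140:280,170:310],(400,400)),cv2.resize(b['frame'][220:360,220:360],(400,400))])
cv2.imwrite('pics/c3.png',c[:,:,::-1])"
```

```text
clock: 2.97
tool_pos: [555.3, 123.8, 129.6]
ee_rot: [-3.139, 0.002, 1.051]
contact_force: [0.5, 0.5, -0.3]
finger_gap: 85.4
gripper_force: 0.0
clock: 3.63
tool_pos: [557.8, 124.4, 132.9]
ee_rot: [3.138, -0.002, 1.051]
contact_force: [-0.1, -0.2, 6.3]
finger_gap: 52.5
gripper_force: 63.4
3.6333 [557.8 124.4 132.9] [ 1.798e+02 -1.000e-01  6.020e+01] j6 0.59 rows xyz [-0.0028 -0.0012  0.0025] dist 2.9 twist 0.0012675776673642502
```

View pics/c3.png

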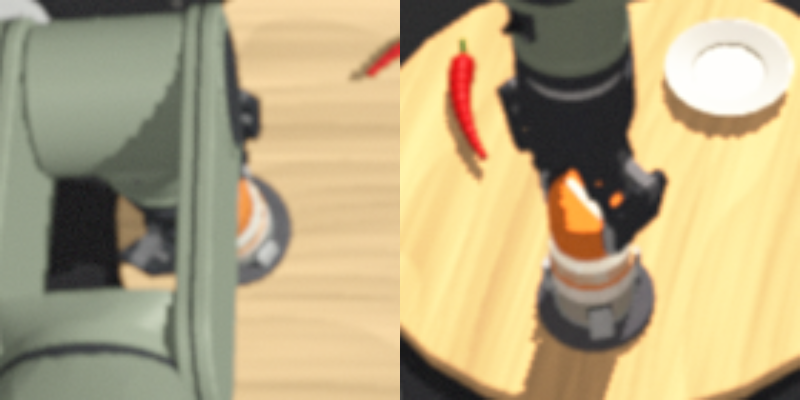

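The cap is gripped at a 52.5 mm opening. I'll try anticlockwise by 30° first (negative twist), raising 1 mm to ease the 6 N of contact.

```bash
python3 -m handwheel '[[1,0,0,-0.0013,-0.02],[1,0,0,-0.0013,-0.045],[1,0,0,-0.0013,-0.07],[1,0,0,-0.0013,-0.095],[1,0,0,-0.0013,-0.12],[1,0,0,-0.0013,-0.145],[1,0,0,-0.0013,-0.167],[1,0,0,-0.0013,-0.167]]'
python3 -c "
from h import *
s=robot.read_state();print(s['moment'],s['contact_force'],np.degrees(s['ee_rot'][2]))
b=shot('side')
cv2.imwrite('pics/c4.png',cv2.resize(b['frame'][260:330,250:320],(560,560),interpolation=cv2.INTER_CUBIC)[:,:,::-1])"
```

```text
clock: 4.4
tool_pos: [557.0, 124.3, 132.9]
ee_rot: [3.14, -0.0, 1.577]
contact_force: [0.2, -0.3, 3.2]
finger_gap: 52.4
gripper_force: 63.1
[-0.01868135 -0.05914474  0.02859569] [ 0.22339679 -0.2501259   3.2406887 ] 90.35144725323553
```

View pics/c4.png

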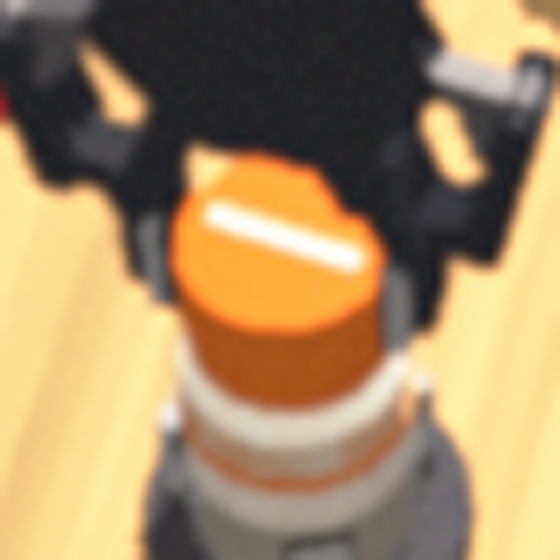

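The cap turned freely: there is almost no moment, and the bar now runs from (210,215) to (358,260) in the crop. Anticlockwise is the right way, so I'm turning on to about 60°.

```bash
python3 -m handwheel '[[1,0,0,0,-0.02],[1,0,0,0,-0.045],[1,0,0,0,-0.07],[1,0,0,0,-0.095],[1,0,0,0,-0.12],[1,0,0,0,-0.145],[1,0,0,0,-0.167],[1,0,0,0,-0.167]]'
python3 -c "
from h import *
s=robot.read_state();print(s['moment'],s['contact_force'],np.degrees(s['ee_rot'][2]))
b=shot('side')
def ang(p,q):
    d=ray(b,p,144)-ray(b,q,144);return np.degrees(np.arctan2(d[1],d[0]))
print('earlier',ang((276.25,286.9),(294.75,292.5)))
m=b['frame'][260:310,265:305].astype(int); w=(m.min(2)>170)&(m.max(2)-m.min(2)<70)
w=(w*255).astype(np.uint8); n,l,st,c=cv2.connectedComponentsWithStats(w)
for i in range(1,n):
    if st[i,4]>12:
        ys,xs=np.nonzero(l==i); P=np.array([ray(b,(265+x,260+y),144)[:2] for x,y in zip(xs,ys)])
        e,v=np.linalg.eigh(np.cov(P.T)); print(st[i],np.degrees(np.arctan2(v[1,1],v[0,1])),np.sqrt(e),P.mean(0))
cv2.imwrite('pics/c5.png',cv2.resize(b['frame'][260:330,250:320],(560,560),interpolation=cv2.INTER_CUBIC)[:,:,::-1])"
```

```text
clock: 5.12
tool_pos: [557.1, 124.4, 132.9]
ee_rot: [3.14, 0.001, 2.1]
contact_force: [0.9, -0.1, 5.0]
finger_gap: 52.5
gripper_force: 63.2
[ 0.05872331 -0.02537945  0.04451039] [ 0.93119042 -0.05740713  5.03222906] 120.31450208356586
earlier -7.242189733055074
[10 27 21  5 51] -158.5083664687104 [ 1.74184277 11.37864663] [558.73373977 121.33300317]
[30 41  9  9 37] 81.09786743014782 [3.4347242  5.55451414] [520.55913805 152.52176753]
```

View pics/c5.png

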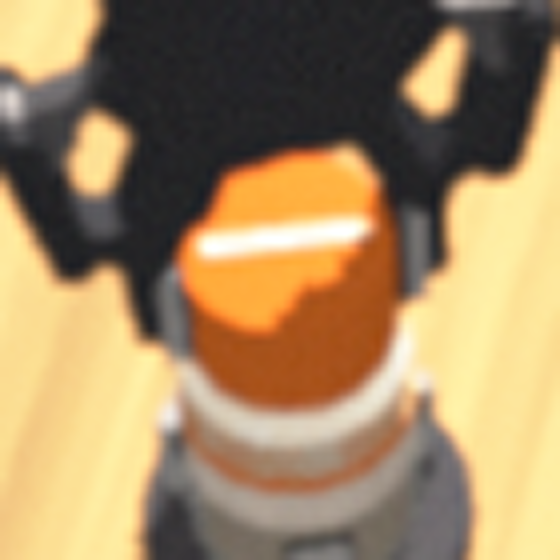

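The bar is at +21.5°, up from -39°, so the cap has turned 60° and is free. I'm lifting.

```bash
python3 -m handwheel '[[1,0,0,-0.006,0],[1,0,0,-0.012,0],[1,0,0,-0.02,0],[1,0,0,-0.03,0],[1,0,0,-0.04,0],[1,0,0,-0.05,0],[1,0,0,-0.06,0],[1,0,0,-0.06,0]]'
python3 -c "
from h import *
go([509,-110,178])
b=shot('side')
cv2.imwrite('pics/c6.png',cv2.resize(b['frame'][230:330,230:330],(500,500),interpolation=cv2.INTER_CUBIC)[:,:,::-1])"
```

```text
clock: 5.83
tool_pos: [557.3, 124.6, 179.3]
ee_rot: [3.139, 0.001, 2.1]
contact_force: [0.8, 0.3, 0.5]
finger_gap: 52.7
gripper_force: 63.3
5.8333 [557.3 124.6 179.3] [1.798e+02 1.000e-01 1.203e+02] j6 -0.46 rows xyz [-0.2374 -0.2136  0.0014] dist 239.5 twist None
```

View pics/c6.png

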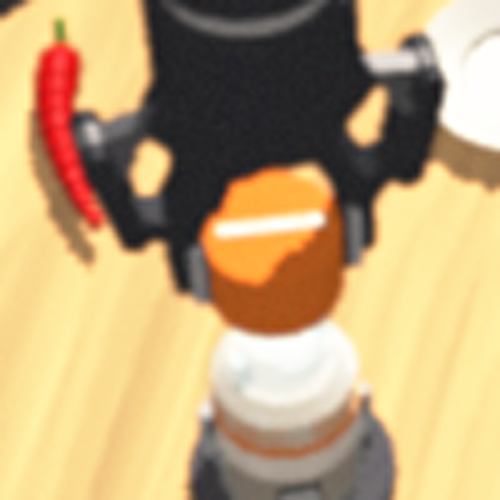

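The cap is off and held level, with the bare glass neck visible below it at about crop (285,370). I'm carrying it to the saucer and then lowering 35 mm.

```bash
python3 -m handwheel '[[1,-0.02,-0.018,-0.01,0],[1,-0.055,-0.05,-0.01,0],[1,-0.095,-0.085,-0.01,0],[1,-0.135,-0.121,-0.01,0],[1,-0.17,-0.153,-0.01,0],[1,-0.205,-0.184,-0.01,0],[1,-0.228,-0.205,-0.01,0],[1,-0.2374,-0.2136,-0.01,0]]'
python3 -m handwheel '[[1,0,0,0.008,0],[1,0,0,0.018,0],[1,0,0,0.03,0],[1,0,0,0.038,0],[1,0,0,0.042,0],[1,0,0,0.042,0],[1,0,0,0.042,0],[1,0,0,0.042,0]]'
python3 -c "
from h import *
go([509,-110,155])
b=shot('side')
cv2.imwrite('pics/c7.png',cv2.resize(b['frame'][170:310,240:440],(800,560),interpolation=cv2.INTER_CUBIC)[:,:,::-1])
print(proj(b,[509,-110,130]),proj(b,[509,-110,18]))"
```

```text
clock: 6.55
tool_pos: [507.0, -113.2, 184.2]
ee_rot: [-3.14, 0.0, 2.097]
contact_force: [-0.2, 0.5, -1.0]
finger_gap: 52.4
gripper_force: 63.3
clock: 7.22
tool_pos: [508.4, -110.0, 153.2]
ee_rot: [3.141, 0.0, 2.101]
contact_force: [-0.5, 0.9, -0.6]
finger_gap: 52.3
gripper_force: 63.3
7.2167 [ 508.4 -110.   153.2] [180.    0.  120.4] j6 -0.91 rows xyz [-0.0004  0.0007 -0.0023] dist 1.9 twist None
[335.45743777 214.16838658] [335.08081662 247.3221123 ]
```

View pics/c7.png

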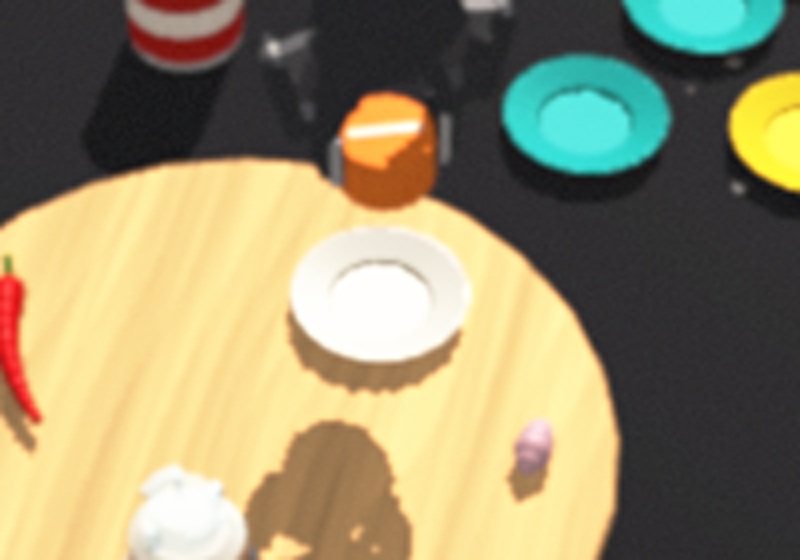

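The cap is held level above the saucer. Its underside is at about crop (387,180), which matches the predicted (382,177), and nothing else has moved. I'll settle briefly and hand in.

```bash
python3 -m handwheel '[[1,0,0,0,0],[1,0,0,0,0],[1,0,0,0,0],[1,0,0,0,0],[1,0,0,0,0],[1,0,0,0,0],[1,0,0,0,0],[1,0,0,0,0]]'
python3 -c "
from h import *
print(robot.hand_in())"
```

```text
clock: 7.93
tool_pos: [508.0, -110.3, 153.0]
ee_rot: [3.142, -0.0, 2.1]
contact_force: [0.4, -0.1, -0.9]
finger_gap: 52.1
gripper_force: 63.3
the job is handed in; nothing more can be done
None
```

The cap undid anticlockwise at the first try; I lifted it off and handed in at about 8 s with it held level and still about 11 cm above the middle of the white saucer, and nothing else looked moved in the last picture (the hand-in call returned no verdict).

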